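# Run the lens plate out to the pointer and hold it

## Task

On the black riser lies a loose aluminium plate that carries a lens mount at one end and a grip block at the other. Without lifting it or disturbing anything around it, push the plate sideways until it seats flat along the riser's raised lip; then slide it along the lip, lens end outward, until that end's edge lies right under the pointer of the gauge post. It overhangs so far there that it would tip over, so finish while holding it: keep it level and still, at the pointer and against the lip, and do not let go.

Things in the scene. Friction and masses are not known exactly. Their poses are not given: they have to be found in the camera images.
- riser: Fixed dark riser (bridge), 150 (x) x 320 (y) mm, flat top 60 mm above the table. Origin: centre of its underside, at table height. +y points outward: the plate is slid over its edge at y = +160 mm. Along the +x edge runs the raised lip, 15 mm wide, 8 mm above the top (flush with the plate's upper face), full length; its inner face is at x = +60 mm.
- plate: Loose plate 80 (x) x 300 (y) x 8 mm on the riser, 0.55 to 0.93 kg in all. Origin: centre of its underside. +y: lens end, pointing outward (parallel to the riser's y within 0.06 rad at first); +x: side that seats on the lip, 7 to 43 mm from it at first. Starts with 0 to 50 mm overhang; alone it tips beyond about 138 mm. At y = +110 mm a lens mount, 44 mm wide, to 102 mm height.
- grip (a point): Centre of the dark grip block fixed on the plate at plate y = -120 mm: 20 (x) x 50 (y) mm, 30 mm tall; this point is 18 mm above the plate's upper face, 12 mm below the block's top. Axes as the plate. Grip it from above across its 20 mm width (plate x).
- plate_end (a point): Middle of the plate's outer end edge (lens end), on its upper face. Sliding the plate on the riser takes 3 to 7 N against friction, more means that it has met something.
- plate_corner (a point): The plate's inner corner (grip-block end) on the lip side, at mid thickness; flat against the lip it is at riser x = +60 mm.
- gauge: Fixed gauge: 40 mm square foot, 12 mm upright post 112 mm tall, with a thin brass pointer, a 3 x 3 mm bar, pointing to its -x (same axes as the riser) at 77 mm height over the plate's path. Origin: centre of the foot's underside. It stands beyond the lip side, 155 to 190 mm out from the riser's outer edge.
- pointer (a point): Tip of the pointer, 77 mm above the table, 9 mm above the plate's upper face; once the plate is seated it reaches 10 to 20 mm over the plate's lip-side margin. Axes as the riser: the mark is its line y = 0, along x.
- spare_mount: Bystander: spare lens mount on a 50 mm square foot, 102 mm tall, beyond the lip. Origin: underside centre.
- hex_key: Bystander: L-shaped hex key, 100 mm long, lying on the robot's side of the riser.
- screw_tray: Bystander: grey divided tray, 70 x 100 x 22 mm, on the robot's side of the riser. Origin: underside centre.
- fork_clamp: Bystander: fork clamp, 80 x 30 mm, 20 mm high, lying on the table under the overhang. Origin at table height.
- bottle: Bystander: small amber bottle, 44 mm wide, 90 mm tall, beyond the lip. Origin: underside centre.
- lens_box: Bystander: cardboard box, 60 x 80 x 35 mm, beyond the lip. Origin: underside centre.
- spare_plate: Bystander: short aluminium plate, 80 x 140 x 8 mm, lying on the table behind the riser's inner end. Origin: underside centre.

How it is judged (in metres and radians):
On the way:
1. the plate is seated flat along the lip (inner corner within 4.5 mm, parallel within 0.03 rad) while it still overhangs by less than 100 mm (x of plate_corner in the frame of riser above 0.0555 m and angle between the y axis of plate and the y axis of riser, either way round below 0.03 rad and y of plate_end in the frame of riser below 0.26 m), for 0.2 s.
At the end, for the whole second after the job is handed in: Fingers still on the plate (over 2 N), the plate resting on the riser, its outer edge within 6 mm of the pointer's line, inner corner within 4.5 mm of the lip, parallel to it within 0.03 rad, level within 0.03 rad, still, and borne by nothing but riser and fingers (x of plate_corner in the frame of riser above 0.0555 m and angle between the y axis of plate and the y axis of riser, either way round below 0.03 rad and y of plate_end in the frame of pointer between -0.006 and 0.006 m and angle between plate's own z axis and vertical below 0.03 rad and linear speed of plate below 0.02 m/s and z of plate in the frame of riser below 0.064 m and contact force between the fingers and plate above 2 N and contact force between plate and riser above 1 N and contact force between plate and spare_mount below 0.3 N and contact force between plate and hex_key below 0.3 N and contact force between plate and screw_tray below 0.3 N and contact force between plate and fork_clamp below 0.3 N and contact force between plate and bottle below 0.3 N and contact force between plate and lens_box below 0.3 N and contact force between plate and spare_plate below 0.3 N and contact force between plate and gauge below 0.3 N); the arm keeps its last pose, push and grip.
It fails at once if the plate tips by more than 0.1 rad (angle between plate's own z axis and vertical above 0.1 rad).
It fails at once if the plate is lifted 15 mm or more off the riser (z of plate in the frame of riser above 0.075 m).
It fails at once if a bystander is shifted by 30 mm or more, or the spare mount or bottle is knocked over (distance of any of spare_mount, hex_key, screw_tray, fork_clamp, bottle, lens_box, spare_plate from where it was at the start of the episode above 0.03 m or angle between any of spare_mount, bottle's own z axis and vertical above 0.5 rad).
It also fails if it takes over 40 s, if anything falls off the work surface, if the arm or the gripper's body presses on something with over 40 N, if the wrist force passes 120 N, or if a joint passes its speed limit or range.

## Robot

A 6-joint arm with a two-finger parallel gripper is mounted at the origin on the work surface. World frame = base frame: x ahead of the robot, y to its left, z up, the work surface at z = 0. Lengths are in mm, angles in degrees, forces in N, time in s.
With the tool pointing down it reaches from about 350 to 850 mm from the base axis. Payload 8.1 kg.
Tool frame: the origin (TCP) lies at the very end of the fingers, on their centre line; the grasp point (between the pads) lies 19 mm behind it (r.grip_point_offset is the distance from the TCP to the grasp point, in mm); z points along the fingers, y is the line along which they close (so a half turn about z gives the same grasp; the last joint's range is limited). The gripper opens to 85 mm and grips with 20 to 120 N. Pads are 22 mm wide; open, the fingers measure 114 mm over their backs; the gripper's body (76 mm by 85 mm) begins 54 mm behind the grasp point. The pads swing forward as they close: fully open they stand 13 mm farther back than shut.
Start: joints at [68.388, 7.471, 85.268, -0, 87.261, -4.893], TCP at [172.584, 574.648, 231.292] pointing down, gripper open.
Joint ranges: [-169.43, 169.43], [-51.17, 129.36], [1.28, 143.12], [-76.62, 256.62], [0, 156.53], [-152.29, 152.29]. Speed limits (degrees/s): [136.94, 136.94, 159.86, 180, 180, 180].

## Interface

Orientations are given as [roll, pitch, yaw] about the fixed x, y, z axes, in that order (R = Rz(yaw) Ry(pitch) Rx(roll)).
In Python, from bench import status, eyes, r gives the robot as it stands.
- The arm moves only by the shell command python3 -m handwheel 'ROWS' [FORCE]. ROWS is a JSON object whose one key "series" holds a list that holds one entry, the list of rows, each a list of 7 numbers: the shift along the tool's x, y, z in cm, then the turn, a rotation vector about the tool's x, y, z in rad, then the opening, from 0 (shut) to 1 (fully open). In form: {"series": [[[tx, ty, tz, rx, ry, rz, claw], ...]]}. A call has 1 to 12 rows; each row is the pose to reach, as a shift and turn from the pose commanded when the call began, along the tool's axes at that moment; what a row does not reach only later rows make up. A row lasts 1/8 s, in which the tool goes at most 62.5 mm and 10.7 degrees, less where a joint would pass 70% of its speed; a pose out of reach is approached as far as the arm can. A call with a gripper value outside its range is refused whole. The fingers move at their own pace and stop on an object; FORCE is the grip in N (left out, the last holds). Time passes only in rows, so rows that repeat a pose let the fingers close. It gives the time, the measured TCP pose, the force, the opening and the grip force at its end, in the units of the state.
- status.sense(): the state, without advancing time (a new reading comes with each control period).
- eyes.snapshot(name): name is "scene" or "side" or "wrist"; returns a dict with "img" (420x560x3 uint8, red, green, blue), "mtx" (3x3 intrinsics, pixels), "k1" (the pictures are not rectified: a ray, as slopes to the right and down, at radius r is drawn at 1 + k1 r^2 times it, then the intrinsics apply), "R" (3x3) and "t" (3): a world point X has camera coordinates R X + t. Camera axes: x right, y down, z forward; pixel columns grow to the right and rows downward; lengths in mm; the calibration is good to about 2 mm. A picture is of the moment at which its call begins. There is no depth.
- r.hand_in(): hands the job in; it is judged then, once.
The state is a dict: "time": time; "joint_pos": joint angles; "qd": joint speeds; "joint_efforts": joint torques, N m; "tool_pos": TCP position; "tcp_rot": TCP orientation; "ft_force": force on the tool from outside, world axes, zero at the start; "wrist_torque": the same for the moment, N m; "finger_gap": finger opening in mm; "grip_force": force on a finger pad.
Only numpy, scipy, OpenCV 4.12 (cv2) and the standard library are available. Lean on these libraries where they do the work, as an engineer would, in place of code of your own. Each camera call takes 0.05 s, during which the arm holds its last target. There are 200 camera calls.

## Working session

There is one attempt and no reset: what is moved stays moved. The work goes in short steps, Python scripts to look and compute and a shell command to move; the robot and the scene stay as the last step left them, time stands still between calls to the robot, and variables do not carry over. Pictures are saved under pics/ and viewed, at most 10 in all, crops included, and the job is handed in when it is done.

```bash
ls; mkdir -p pics; python3 - <<'E'
from bench import status, eyes, r
import cv2
s=status.sense(); print({k:s[k] for k in('time','tool_pos','tcp_rot','ft_force','finger_gap')})
for n in("scene","side","wrist"):
    d=eyes.snapshot(n); cv2.imwrite(f"pics/{n}0.png",d["img"][:,:,::-1]); print(n,d["mtx"].tolist() if hasattr(d["mtx"],'tolist') else d["mtx"],d["k1"],d["R"],d["t"])
E
```

```text
pics
{'time': 0.0, 'tool_pos': array([172.37385526, 574.14259476, 230.22689225]), 'tcp_rot': array([-1.79895203e+02, -1.05887800e-02,  1.63280274e+02]), 'ft_force': array([-0.6495164, -1.024922 ,  0.6084882]), 'finger_gap': 85.05161637383581}
scene [[521.1706563676369, 0.0, 275.7562767709128], [0.0, 521.1706563676369, 210.3945477037983], [0.0, 0.0, 1.0]] -0.13879446497638973 [[-0.68819509  0.72551773  0.00339697]
 [ 0.41725427  0.39961118 -0.81621675]
 [-0.59353719 -0.56029896 -0.57773582]] [ 367.62568468 -157.99534842 1456.07939404]
side [[394.85541971562566, 0.0, 276.65167820298865], [0.0, 394.85541971562566, 210.00644090713573], [0.0, 0.0, 1.0]] -0.10280087693279594 [[ 0.96304881 -0.26903302  0.01257882]
 [-0.14644362 -0.56227306 -0.8138816 ]
 [ 0.22603376  0.78196562 -0.58089457]] [-526.07882642  168.84342112  768.86436468]
wrist [[302.38837582666804, 0.0, 271.53324750783133], [0.0, 302.38837582666804, 212.21144470583855], [0.0, 0.0, 1.0]] -0.04679321193143986 [[ 2.87548327e-01  9.57765976e-01 -5.42920409e-04]
 [ 9.18283229e-01 -2.75533325e-01  2.84319009e-01]
 [ 2.72161480e-01 -8.22540101e-02 -9.58729579e-01]] [-600.50341729  -36.5020245   378.51999556]
```

View pics/scene0.png

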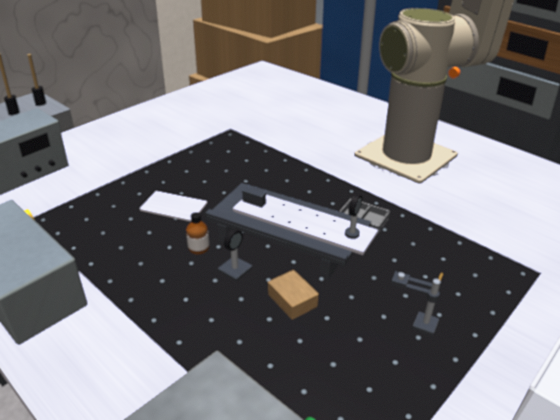

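View pics/side0.png

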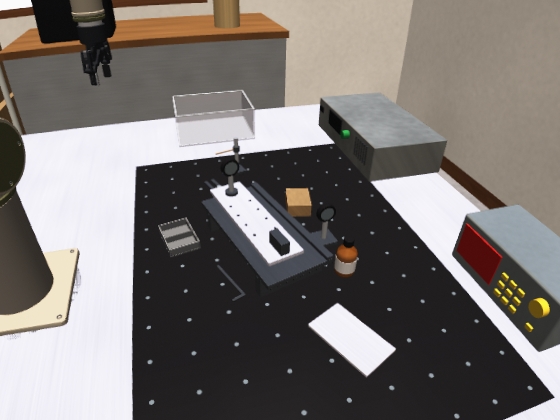

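View pics/wrist0.png

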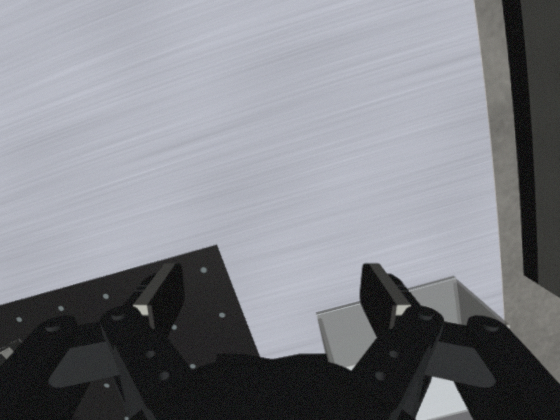

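The scene picture shows the plate with its block at about (255,197), lens foot at (352,232), and gauge at (428,320). In the side picture the block is at (279,242), the lens foot at (231,190) and the gauge at (236,155). The wrist picture shows only the table edge and a bin. I'll enlarge the two useful views.

```bash
python3 - <<'E'
import cv2
a=cv2.imread("pics/scene0.png"); b=cv2.imread("pics/side0.png")
cv2.imwrite("pics/scene_c.png",cv2.resize(a[175:335,195:455],None,fx=3,fy=3,interpolation=cv2.INTER_CUBIC))
cv2.imwrite("pics/side_c.png",cv2.resize(b[135:283,190:350],None,fx=4,fy=4,interpolation=cv2.INTER_CUBIC))
E
```

```text
(no output)
```

View pics/scene_c.png

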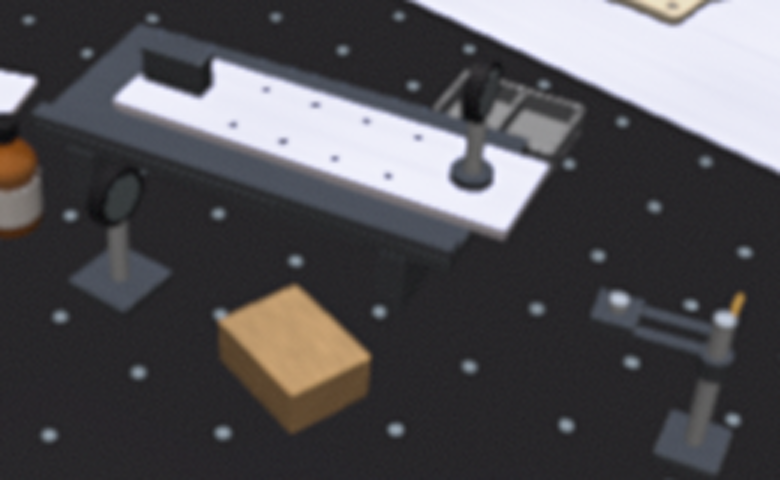

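View pics/side_c.png

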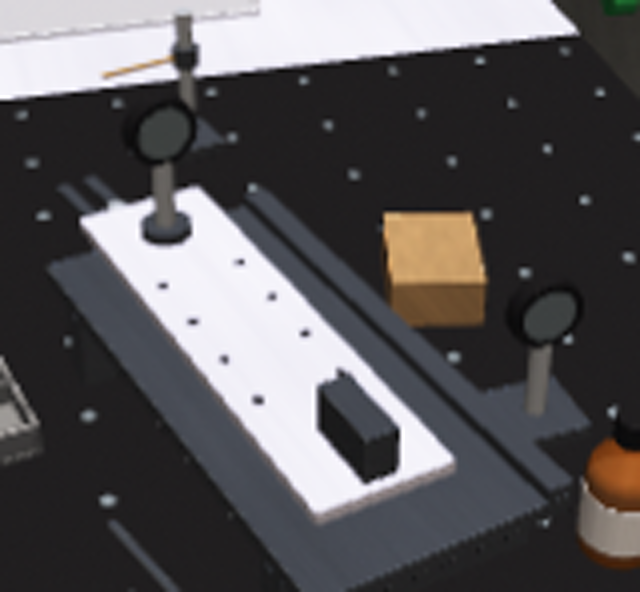

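The crops give plate corners (top face): scene (378.3,230.7), (362.7,253.5), (232.7,208); side (210.3,189.8), (240,181.8), (303.8,251), (269.5,264). The pointer tip is at scene (442,273.3) and side (216,154). Lip and riser corners are also readable.

```bash
cat > h.py <<'E'
import numpy as np, cv2, json
from scipy.optimize import least_squares
def proj(d,X):
    X=np.atleast_2d(X).astype(float)
    c=X@np.array(d["R"]).T+np.array(d["t"]); s=c[:,:2]/c[:,2:]
    s=s*(1+d["k1"]*(s**2).sum(1,keepdims=True)); m=np.array(d["mtx"])
    return s*[m[0,0],m[1,1]]+m[:2,2]
def pose(p,L):
    c,s=np.cos(p[2]),np.sin(p[2]); L=np.array(L,float)
    return np.c_[p[0]+c*L[:,0]-s*L[:,1],p[1]+s*L[:,0]+c*L[:,1],L[:,2]]
def fit(obs,p0):  # obs: list of (cam,local xyz,uv)
    f=lambda p:np.concatenate([(proj(d,pose(p,[l]))[0]-uv) for d,l,uv in obs])
    return least_squares(f,p0,loss='soft_l1')
E
python3 - <<'E'
from h import *
from bench import eyes
S=eyes.snapshot("scene");D=eyes.snapshot("side")
P=[(S,(-40,150,68),(378.3,230.7)),(S,(40,150,68),(362.7,253.3)),(S,(40,-150,68),(232.7,208)),
(D,(-40,150,68),(210.3,189.8)),(D,(40,150,68),(240,181.8)),(D,(40,-150,68),(303.8,251)),(D,(-40,-150,68),(269.5,263.7))]
Rr=[(S,(75,-160,68),(206.7,211.7)),(S,(75,160,68),(344.3,257.7)),(S,(-75,-160,60),(241,183.7)),
(D,(75,-160,68),(333,255.8)),(D,(60,-160,68),(326.8,260)),(D,(-75,160,60),(202,202)),(D,(75,160,68),(256.5,182))]
best={}
for n,o in(("plate",P),("riser",Rr)):
    q=min((fit(o,[500,200,y]) for y in np.arange(-3,3,.7)),key=lambda q:q.cost)
    print(n,q.x,np.degrees(q.x[2]),q.fun.reshape(-1,2).round(1).tolist()); best[n]=q.x
t=[(S,(0,0,77),(442,273.3)),(D,(0,0,77),(216,154))]
for tt in(t,t[:1],t[1:]):
    q=least_squares(lambda p:np.concatenate([proj(d,[p[0],p[1],77])[0]-uv for d,_,uv in tt]),[500,400]);print("ptr",q.x,q.fun)
    if tt is t:
        for n in best:
            b=best[n];c,s=np.cos(b[2]),np.sin(b[2]);v=q.x-b[:2];print(n,'frame ptr',c*v[0]+s*v[1],-s*v[0]+c*v[1])
print("plate in riser", (lambda b,p:(np.array([[np.cos(b[2]),np.sin(b[2])],[-np.sin(b[2]),np.cos(b[2])]])@(p[:2]-b[:2]),p[2]-b[2]))(best["riser"],best["plate"]))
print("grip",pose(best["plate"],[(0,-120,86)]))
E
```

```text
plate [502.89001241  48.54296058  25.37588884] 1453.9313320119097 [[-1.2, -1.3], [-0.2, -2.1], [-0.2, -1.0], [0.4, -1.3], [0.0, -1.3], [0.1, -2.1], [-0.5, -1.6]]
riser [5.13743645e+02 1.43891144e+01 2.61917497e-01] 15.006767146081303 [[-1.8, -1.2], [-0.4, -0.5], [0.7, -2.8], [0.2, -0.5], [0.3, -2.1], [-0.8, -1.4], [-0.1, -0.5]]
ptr [466.02638622 353.17551123] [-0.31126002 -0.15391499 -0.24750466 -1.1009936 ]
plate frame ptr 37.563697965679175 304.5470184550338
riser frame ptr 41.6331475486178 339.5877508187868
ptr [466.00594488 353.81451821] [3.17606919e-09 6.52852350e-09]
ptr [465.72641444 346.3452326 ] [-3.65372443e-09  4.40496706e-09]
plate in riser (array([-1.63991016, 35.7994029 ]), np.float64(25.113971344735422))
grip [[531.78107318 -67.92723564  86.        ]]
```

```bash
cat >> h.py <<'E'
def shift(cur,yaw,tgt):  # tool-down tool-axes shift in cm
    y=np.radians(yaw); d=np.array(tgt,float)-cur
    X=np.array([np.cos(y),np.sin(y),0]);Y=np.array([np.sin(y),-np.cos(y),0])
    return np.round([d@X/10,d@Y/10,-d[2]/10],2)
E
python3 - <<'E'
from h import *
print(shift([172.584,574.648,231.292],163.28,[531.8,-67.9,231.3]), np.radians(163.28-103.93))
E
```

```text
[-52.89 -51.2   -0.  ] 1.0358529110586345
```

```bash
python3 -m handwheel '{"series":[[[-4.4,-4.3,0,0,0,0.09,1],[-8.8,-8.5,0,0,0,0.18,1],[-13.2,-12.8,0,0,0,0.27,1],[-17.6,-17.1,0,0,0,0.36,1],[-22,-21.3,0,0,0,0.45,1],[-26.4,-25.6,0,0,0,0.54,1],[-30.8,-29.9,0,0,0,0.63,1],[-35.2,-34.1,0,0,0,0.72,1],[-39.6,-38.4,0,0,0,0.81,1],[-44,-42.7,0,0,0,0.9,1],[-48.4,-46.9,0,0,0,0.97,1],[-52.9,-51.2,0,0,0,1.036,1]]]}' 60 && python3 -m handwheel '{"series":[[[0,0,0,0,0,0,1],[0,0,0,0,0,0,1]]]}'; python3 - <<'E'
from h import *
from bench import status,eyes
s=status.sense();print(s["time"],s["tool_pos"],s["tcp_rot"],s["ft_force"])
d=eyes.snapshot("wrist");cv2.imwrite("pics/w1.png",d["img"][:,:,::-1])
E
```

```text
time: 1.75
tool_pos: [532.7, -69.8, 231.4]
tcp_rot: [180.0, 0.0, 103.8]
ft_force: [1.1, 0.0, 0.6]
finger_gap: 85.3
grip_force: 0.0
time: 2.0
tool_pos: [531.6, -67.9, 230.9]
tcp_rot: [-180.0, -0.0, 103.9]
ft_force: [-0.4, 0.4, 0.3]
finger_gap: 85.5
grip_force: 0.0
2.0 [531.63873117 -67.87298542 230.89919404] [-1.79955763e+02 -4.74507710e-02  1.03891034e+02] [-0.43710078  0.40742782  0.34895211]
```

View pics/w1.png

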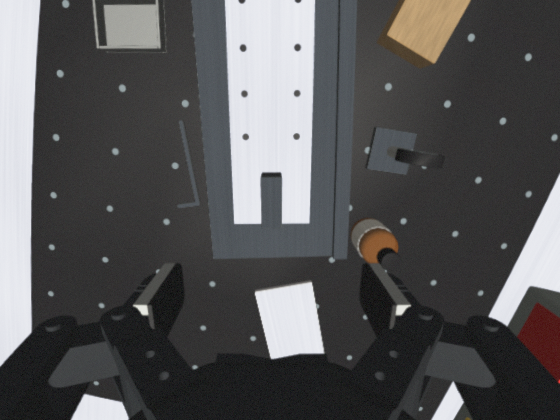

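The wrist view shows the block centred at u≈271 with rows 173 to 224, the plate's inner corners at (234.5,224) and (310,224), the riser corners at (214,259) and (347,258), and the lip's inner edge at u≈334. I'll check the fit with this view.

```bash
python3 - <<'E'
from h import *
from bench import eyes
W=eyes.snapshot("wrist")
# back-project onto plane z with distortion via cv2
def bp(u,v,z):
    q=least_squares(lambda p:proj(W,[p[0],p[1],z])[0]-(u,v),[500,0]).x; return q
A=bp(234.5,223.5,68);B=bp(310,223.5,68);C=bp(225,0,68);E=bp(316,0,68)
ra,rb,rc=bp(214,259,60),bp(347,258.5,68),bp(334,258,68)
l2=bp(337,10,68);l3=bp(193,0,60);g1=bp(261.5,173,98);g2=bp(281,173,98)
for n,v in dict(A=A,B=B,C=C,E=E,ra=ra,rb=rb,rc=rc,l2=l2,l3=l3,g1=g1,g2=g2).items():print(n,v.round(1))
ang=lambda a,b:np.degrees(np.arctan2(*(b-a)[::-1]))-90
print(np.linalg.norm(A-B),ang(A,C),ang(B,E),ang(rc,l2),ang(ra,l3))
E
```

```text
A [ 500.7 -105.3]
B [578.9 -85.9]
C [448.1  98. ]
E [526.9 117.5]
ra [ 486.5 -155.6]
rb [ 630.1 -115.3]
rc [ 615.9 -118.2]
l2 [547.4 114.5]
l3 [417.7  93.7]
g1 [515.9 -40.9]
g2 [533.3 -36.5]
80.56421602420548 14.513464166544608 14.343909618944096 16.409971721325533 15.432666733862973
```

```bash
python3 -m handwheel '{"series":[[[0,0,5,0,0,0,1],[0,0,10,0,0,0,1],[0,0,14,0,0,0,1],[0,0,15.8,0,0,0,1],[0,0,15.8,0,0,0,1],[0,0,15.8,0,0,0,0.6],[0,0,15.8,0,0,0,0.4],[0,0,15.8,0,0,0,0.2],[0,0,15.8,0,0,0,0.1],[0,0,15.8,0,0,0,0.1],[0,0,15.8,0,0,0,0.1],[0,0,15.8,0,0,0,0.1]]]}' 60 && python3 -m handwheel '{"series":[[[0,0,0,0,0,0,0],[0,0,0,0,0,0,0],[0,0,0,0,0,0,0]]]}'
```

```text
time: 3.6
tool_pos: [532.5, -68.1, 74.2]
tcp_rot: [179.9, 0.0, 103.9]
ft_force: [-1.5, 0.1, 5.6]
finger_gap: 19.0
grip_force: 60.4
time: 3.98
tool_pos: [532.5, -68.1, 74.2]
tcp_rot: [179.9, 0.0, 103.9]
ft_force: [-0.7, -0.4, 6.4]
finger_gap: 19.3
grip_force: 60.4
```

```bash
python3 -m handwheel '{"series":[[[0,0,-0.05,0,0,0,0],[0,0.2,-0.05,0,0,-0.009,0],[0,0.4,-0.05,0,0,-0.019,0],[0,0.6,-0.05,0,0,-0.019,0],[0,0.8,-0.05,0,0,-0.019,0],[0,1.0,-0.05,0,0,-0.019,0],[0,1.2,-0.05,0,0,-0.019,0],[0,1.4,-0.05,0,0,-0.019,0],[0,1.5,-0.05,0,0,-0.019,0]]]}'; python3 -m handwheel '{"series":[[[0,0.1,0,0,0,0,0],[0,0.2,0,0,0,0,0]]]}';python3 -m handwheel '{"series":[[[0,0.1,0,0,0,0,0],[0,0.2,0,0,0,0,0]]]}'
```

```text
time: 5.1
tool_pos: [545.9, -64.7, 74.3]
tcp_rot: [-179.9, 0.0, 105.0]
ft_force: [-7.8, -1.0, 9.4]
finger_gap: 19.1
grip_force: 61.3
time: 5.35
tool_pos: [547.8, -64.2, 74.2]
tcp_rot: [-179.9, 0.0, 105.0]
ft_force: [-6.9, -2.1, 9.8]
finger_gap: 18.8
grip_force: 61.2
time: 5.6
tool_pos: [549.7, -63.7, 74.3]
tcp_rot: [-179.9, 0.0, 105.0]
ft_force: [-7.0, -2.1, 9.9]
finger_gap: 18.9
grip_force: 61.2
```

```bash
python3 -m handwheel '{"series":[[[0,0.1,-0.05,0,0,0,0],[0,0.2,-0.05,0,0,0,0]]]}'; python3 -m handwheel '{"series":[[[0,0.1,0,0,0,0,0],[0,0.2,0,0,0,0,0]]]}';python3 - <<'E'
from h import *
from bench import eyes
d=eyes.snapshot("wrist");D=eyes.snapshot("side");x=d["img"][:300,120:400,::-1];y=cv2.resize(D["img"][135:285,190:350,::-1],None,fx=3.2,fy=3.2,interpolation=cv2.INTER_CUBIC)
x=cv2.resize(x,None,fx=480/300*.99,fy=1.6);o=np.zeros((480,x.shape[1]+y.shape[1]),np.uint8);o=cv2.merge([o]*3);o[:,:x.shape[1]]=x;o[:y.shape[0],x.shape[1]:]=y;o=o[:,:];print(o.shape,x.shape)
if o.shape[1]>800:o=cv2.resize(o,(800,int(o.shape[0]*800/o.shape[1])))
cv2.imwrite("pics/w2.png",o)
E
```

```text
time: 5.85
tool_pos: [551.4, -63.0, 74.2]
tcp_rot: [-179.9, -0.0, 105.0]
ft_force: [-6.4, -1.7, 6.0]
finger_gap: 18.9
grip_force: 60.7
time: 6.1
tool_pos: [553.4, -62.5, 74.3]
tcp_rot: [-179.9, -0.0, 105.0]
ft_force: [-6.3, -1.7, 5.6]
finger_gap: 19.1
grip_force: 60.7
(480, 956, 3) (480, 444, 3)
```

```bash
python3 -m handwheel '{"series":[[[0,0.1,-0.03,0,0,0,0],[0,0.15,-0.03,0,0,0,0]]]}'; python3 -m handwheel '{"series":[[[0,0.1,0,0,0,0,0],[0,0.15,0,0,0,0,0]]]}'
```

```text
time: 6.45
tool_pos: [554.8, -62.0, 74.3]
tcp_rot: [-179.9, -0.0, 105.0]
ft_force: [-5.7, -2.2, 3.9]
finger_gap: 18.8
grip_force: 60.3
time: 6.7
tool_pos: [556.2, -61.6, 74.3]
tcp_rot: [-179.9, -0.0, 105.0]
ft_force: [-5.6, -1.1, 4.9]
finger_gap: 19.1
grip_force: 60.3
```

View pics/w2.png

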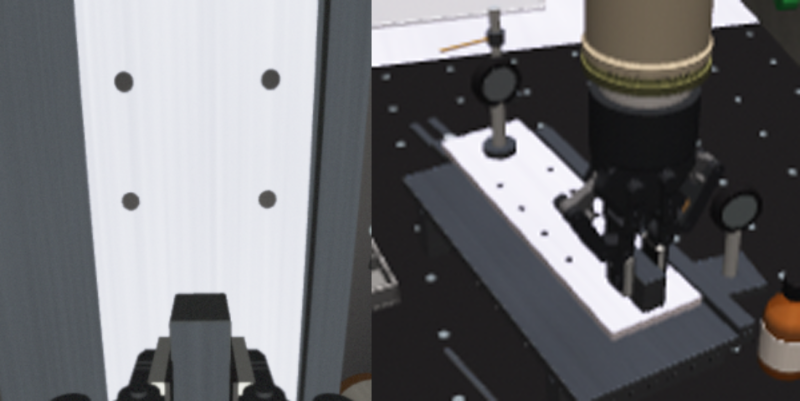

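The composite shows the plate nearly at the lip, with a slightly larger gap at the inner end (about 5 mm) than at the outer end. The 2.8 mm moved since then is not in it. I'll keep pushing until it makes contact.

```bash
for i in 1 2; do :; done; python3 -m handwheel '{"series":[[[0,0.1,0,0,0,0,0],[0,0.15,0,0,0,0,0]]]}'; python3 -m handwheel '{"series":[[[0,0.1,0,0,0,0,0],[0,0.15,0,0,0,0,0]]]}'; python3 - <<'E'
from bench import status
s=status.sense();print(s["wrist_torque"])
E
```

```text
time: 6.95
tool_pos: [556.6, -61.4, 74.3]
tcp_rot: [-179.7, -0.0, 105.0]
ft_force: [-13.6, -2.9, 10.6]
finger_gap: 19.1
grip_force: 61.2
time: 7.2
tool_pos: [556.7, -61.3, 74.4]
tcp_rot: [-179.6, -0.1, 105.0]
ft_force: [-22.6, -4.5, 17.7]
finger_gap: 18.9
grip_force: 62.0
[-0.69252428  3.14175758  0.40376584]
```

```bash
python3 - <<'E'
from h import *
from bench import eyes
W=eyes.snapshot("wrist");g=W["img"].mean(2)
def bp(u,v,z): return least_squares(lambda p:proj(W,[p[0],p[1],z])[0]-(u,v),[500,0]).x
pts=[]
for v in range(5,240,25):
    row=g[v]; u=max(u for u in range(250,360) if row[u]>150)
    u0=u+(row[u]-110)/(row[u]-row[u+1]) if row[u+1]<110 else u+1
    pts.append(bp(u0,v,68)); print(v,round(u0,1),row[u-1:u+16].astype(int).tolist())
p=np.array(pts);d=np.polyfit(p[:,1],p[:,0],1);print("edge yaw",-np.degrees(np.arctan(d[0])))
E
```

```text
5 360 [233, 220, 156, 90, 85, 88, 86, 88, 88, 86, 89, 86, 88, 88, 90, 90, 87]
30 359 [233, 227, 121, 88, 89, 86, 87, 88, 89, 87, 86, 89, 85, 88, 88, 87, 86]
55 358.0 [230, 199, 108, 87, 89, 88, 88, 90, 89, 89, 86, 87, 89, 89, 88, 86, 86]
80 356.9 [228, 186, 97, 85, 88, 85, 88, 90, 88, 87, 89, 91, 91, 89, 88, 87, 89]
105 355 [233, 228, 147, 88, 87, 87, 89, 90, 88, 88, 88, 89, 87, 88, 88, 83, 89]
130 354 [230, 192, 113, 86, 88, 88, 88, 88, 88, 87, 87, 86, 87, 88, 86, 90, 89]
155 352.8 [221, 166, 98, 86, 84, 87, 90, 89, 90, 87, 88, 87, 85, 89, 86, 90, 89]
180 351 [233, 215, 123, 87, 87, 84, 90, 89, 88, 86, 89, 89, 90, 86, 86, 85, 87]
205 349.9 [226, 179, 104, 87, 87, 90, 88, 89, 89, 91, 90, 88, 86, 86, 91, 91, 92]
230 348 [235, 219, 112, 87, 87, 87, 89, 88, 87, 91, 90, 89, 85, 87, 89, 87, 92]
edge yaw 15.820228206312777
```

No gap shows along the edge, so the plate is seated flat. Next I'll slide it outward with a reduced side push.

```bash
python3 -m handwheel '{"series":[[[0,-0.08,-0.05,0,0,0,0],[0.4,-0.1,-0.05,0,0,0,0],[0.9,-0.1,-0.05,0,0,0,0],[1.4,-0.1,-0.05,0,0,0,0],[1.9,-0.1,-0.05,0,0,0,0],[2.4,-0.1,-0.05,0,0,0,0],[2.9,-0.1,-0.05,0,0,0,0],[3.4,-0.1,-0.05,0,0,0,0],[4,-0.1,-0.05,0,0,0,0]]]}'; python3 -m handwheel '{"series":[[[0.4,0,0,0,0,0,0],[0.9,0,0,0,0,0,0],[1.4,0,0,0,0,0,0],[2,0,0,0,0,0,0]]]}'
```

```text
time: 8.38
tool_pos: [546.8, -25.4, 74.4]
tcp_rot: [-179.7, 0.2, 105.0]
ft_force: [-9.4, -16.6, 4.9]
finger_gap: 18.9
grip_force: 60.1
time: 8.88
tool_pos: [541.5, -6.3, 74.4]
tcp_rot: [-179.7, 0.2, 105.0]
ft_force: [-10.4, -17.1, 4.6]
finger_gap: 18.7
grip_force: 60.2
```

```bash
python3 -m handwheel '{"series":[[[0.4,-0.06,0,0,0,0,0],[0.9,-0.06,0,0,0,0,0],[1.4,-0.06,0,0,0,0,0],[2,-0.06,0,0,0,0,0],[2.5,-0.06,0,0,0,0,0],[3,-0.06,0,0,0,0,0],[3.5,-0.06,0,0,0,0,0],[4,-0.06,0,0,0,0,0]]]}'; python3 -m handwheel '{"series":[[[0.4,0,0,0,0,0,0],[0.9,0,0,0,0,0,0],[1.4,0,0,0,0,0,0],[2,0,0,0,0,0,0]]]}'; python3 - <<'E'
from bench import status
s=status.sense();print(s["wrist_torque"])
E
```

```text
time: 9.88
tool_pos: [530.7, 32.4, 74.4]
tcp_rot: [-179.7, 0.2, 105.0]
ft_force: [-9.9, -17.0, 5.0]
finger_gap: 18.9
grip_force: 60.3
time: 10.38
tool_pos: [525.4, 51.4, 74.4]
tcp_rot: [-179.7, 0.2, 105.0]
ft_force: [-10.3, -18.3, 7.9]
finger_gap: 19.0
grip_force: 60.4
[-2.74308678  1.52325141  0.17469009]
```

```bash
python3 -m handwheel '{"series":[[[0.4,0,0,0,0,0,0],[0.9,0,0,0,0,0,0],[1.4,0,0,0,0,0,0],[1.8,0,0,0,0,0,0],[2.2,0,0,0,0,0,0],[2.5,0,0,0,0,0,0],[2.6,0,0,0,0,0,0],[2.6,0,0,0,0,0,0]]]}'; python3 - <<'E'
from h import *
from bench import eyes
S=eyes.snapshot("scene");D=eyes.snapshot("side")
a=S["img"][215:315,370:470,::-1];b=D["img"][130:210,190:270,::-1]
cv2.imwrite("pics/raw_s.png",S["img"][:,:,::-1]);cv2.imwrite("pics/raw_d.png",D["img"][:,:,::-1])
f=lambda x:cv2.resize(x,(400,400),interpolation=cv2.INTER_CUBIC)
cv2.imwrite("pics/c3.png",np.hstack([f(a),f(b)]))
E
```

```text
time: 11.38
tool_pos: [518.6, 76.2, 74.5]
tcp_rot: [-179.6, 0.3, 105.0]
ft_force: [-11.3, -19.7, 9.3]
finger_gap: 19.1
grip_force: 60.8
```

View pics/c3.png

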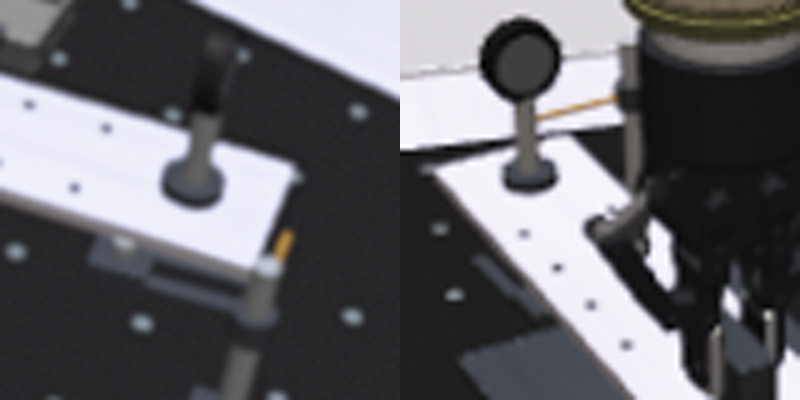

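The left half (scene, 4x from (370,215)) shows the plate's far outer corner at (295,165), its end edge running down to about (267,258), and the pointer tip at (286,233). The right half (side, 5x) shows the end edge from (433,167) to (575,135), with the pointer visible from (537,119) to (617,97).

```bash
python3 - <<'E'
from h import *
from bench import eyes
S=eyes.snapshot("scene");D=eyes.snapshot("side")
def bp(c,u,v,z): return least_squares(lambda p:proj(c,[p[0],p[1],z])[0]-(u,v),[500,300]).x
s=lambda x,y,z:bp(S,370+(x+.5)/4-.5,215+(y+.5)/4-.5,z)
d=lambda x,y,z:bp(D,190+(x-400+.5)/5-.5,130+(y+.5)/5-.5,z)
yw=np.radians(15.2);Y=np.array([-np.sin(yw),np.cos(yw)]);X=np.array([np.cos(yw),np.sin(yw)])
def rep(n,P): print(n,P.round(1),"along y",round(P@Y,1),"x",round(P@X,1))
rep("S far",s(295,165,68));rep("S near",s(267,258,68));rep("S tip",s(286,233,77)); rep("S tip0",bp(S,441.6,273,77))
rep("D left",d(433,167,68));rep("D right",d(575,135,68));rep("D p1",d(537,119,77));rep("D p2",d(617,97,77))
rep("D tip0",bp(D,215.6,153.6,77));rep("D root0",bp(D,232.6,149.6,77))
E
```

```text
S far [408.9 327.2] along y 208.5 x 480.4
S near [477.2 350.3] along y 212.9 x 552.4
S tip [466.1 352. ] along y 217.5 x 542.1
S tip0 [465.8 352.9] along y 218.4 x 542.0
D left [407.3 324.8] along y 206.7 x 478.2
D right [488.8 341.9] along y 201.8 x 561.3
D p1 [469.  349.2] along y 214.1 x 544.1
D p2 [517.4 364.7] along y 216.3 x 594.9
D tip0 [465. 349.] along y 214.9 x 540.2
D root0 [515.6 361.3] along y 213.5 x 592.3
```

```bash
python3 -m handwheel '{"series":[[[0.3,0,0,0,0,0,0],[0.6,0,0,0,0,0,0],[0.8,0,0,0,0,0,0],[0.8,0,0,0,0,0,0],[0.8,0,0,0,0,0,0]]]}'; python3 - <<'E'
from h import *
from bench import eyes
S=eyes.snapshot("scene");D=eyes.snapshot("side")
a=S["img"][235:285,410:460,::-1];b=D["img"][135:175,195:245,::-1]
f=lambda x,w,h:cv2.resize(x,(w,h),interpolation=cv2.INTER_CUBIC)
o=np.zeros((400,800,3),np.uint8);o[:,:400]=f(a,400,400);o[:320,400:]=f(b,400,320)
cv2.imwrite("pics/c4.png",o)
E
```

```text
time: 12.2
tool_pos: [516.5, 83.8, 74.5]
tcp_rot: [-179.6, 0.3, 105.0]
ft_force: [-13.0, -20.5, 10.1]
finger_gap: 19.0
grip_force: 60.9
```

View pics/c4.png

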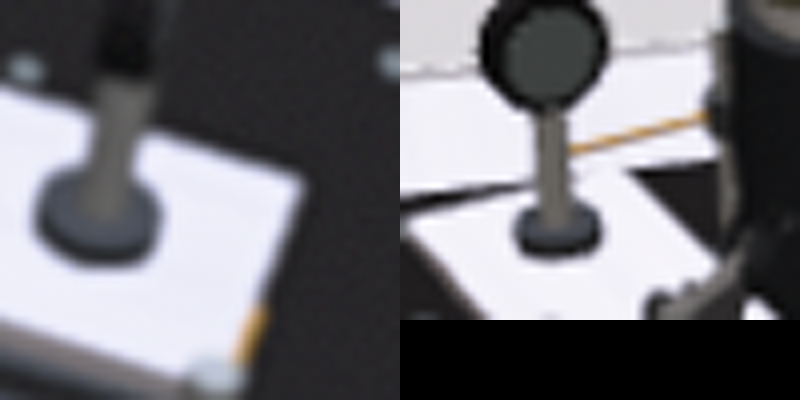

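Left half (scene, 8x from (410,235)): far corner at (304,180), edge passing (272,270), pointer from its tip at (263,306) to (243,362). Right half (side, 8x from (195,135)): end edge from (408,223) to (628,171), pointer from (572,151) to (705,116).

```bash
python3 - <<'E'
from h import *
from bench import eyes
S=eyes.snapshot("scene");D=eyes.snapshot("side")
def bp(c,u,v,z): return least_squares(lambda p:proj(c,[p[0],p[1],z])[0]-(u,v),[500,300]).x
s=lambda x,y,z:bp(S,410+(x+.5)/8-.5,235+(y+.5)/8-.5,z)
d=lambda x,y,z:bp(D,195+(x-400+.5)/8-.5,135+(y+.5)/8-.5,z)
yw=np.radians(15.3);Y=np.array([-np.sin(yw),np.cos(yw)]);X=np.array([np.cos(yw),np.sin(yw)])
def rep(n,P): print(n,"along y",round(P@Y,1),"x",round(P@X,1))
rep("S far",s(304,180,68));rep("S edge",s(272,270,68));rep("S tip",s(261,308,77));rep("S ptr",s(243,362,77))
rep("D left",d(408,223,68));rep("D right",d(628,171,68));rep("D p1",d(572,151,77));rep("D p2",d(705,116,77))
gs=S["img"][:,:,::-1].astype(float).mean(2)
P=[]
for v in range(260,270):   # subpixel end edge in scene rows
    r=gs[v];u=max(u for u in range(425,452) if r[u]>140);uu=u+(r[u]-140)/(r[u]-r[u+1]);P.append(bp(S,uu,v,68))
P=np.array(P);print("S edge y",(P@Y).round(1),"x",(P@X).round(0))
E
```

```text
S far along y 215.9 x 480.4
S edge along y 216.7 x 516.8
S tip along y 218.5 x 542.0
S ptr along y 219.2 x 562.1
D left along y 209.7 x 478.2
D right along y 206.6 x 559.6
D p1 along y 214.2 x 542.1
D p2 along y 215.4 x 594.3
S edge y [216.  215.9 216.1 216.2 216.2 216.1 216.2 216.3 216.3 216.2] x [490. 494. 497. 500. 503. 506. 510. 513. 516. 519.]
```

```bash
python3 - <<'E'
from h import *
from bench import eyes
S=eyes.snapshot("scene");D=eyes.snapshot("side")
def bp(c,u,v,z): return least_squares(lambda p:proj(c,[p[0],p[1],z])[0]-(u,v),[500,300]).x
yw=np.radians(15.3);Y=np.array([-np.sin(yw),np.cos(yw)]);X=np.array([np.cos(yw),np.sin(yw)])
g=D["img"].astype(float).mean(2)
for u in range(197,213,2):
    c=g[155:168,u]; k=int(np.argmin(c)); v=k
    while v<12 and c[v+1]<140: v+=1
    if v<12:
        vv=155+v+(140-c[v])/(c[v+1]-c[v]);p=bp(D,u,vv,68);print(u,round(vv,2),c.astype(int).tolist(),round(p@Y,1),round(p@X))
sat=lambda I:(I.max(2).astype(float)-I.min(2))
for n,C,rng,ax in(("D",D,range(218,233,2),0),("S",S,range(273,281),1)):
    m=sat(C["img"])
    for k in rng:
        if ax==0: w=m[144:158,k]-40;w=w.clip(0);q=(k,144+(w*np.arange(14)).sum()/w.sum())
        else: w=m[k,434:450]-40;w=w.clip(0);q=(434+(w*np.arange(16)).sum()/w.sum(),k)
        p=bp(C,*q,77);print(n,np.round(q,2),round(p@Y,1),round(p@X))
E
```

```text
197 161.32 [243, 242, 242, 234, 78, 31, 100, 224, 243, 215, 136, 76, 44] 213.8 484
199 160.82 [244, 244, 244, 235, 31, 51, 159, 245, 245, 245, 243, 215, 138] 213.7 490
201 160.44 [243, 244, 241, 192, 31, 88, 206, 244, 244, 244, 245, 245, 242] 213.0 495
203 159.76 [244, 244, 237, 135, 54, 167, 245, 245, 244, 244, 244, 244, 244] 213.9 502
205 159.4 [243, 243, 236, 111, 91, 211, 245, 246, 246, 245, 245, 244, 243] 213.0 507
207 158.69 [243, 243, 233, 76, 169, 244, 245, 245, 245, 246, 246, 245, 244] 214.1 514
209 158.39 [243, 242, 215, 93, 211, 241, 214, 160, 127, 119, 162, 209, 238] 212.9 519
211 166.75 [209, 202, 152, 136, 221, 199, 72, 69, 77, 69, 41, 44, 172] 166.0 505
D [218. 153.] 213.9 548
D [220. 152.] 216.7 555
D [222. 152.] 213.9 560
D [224. 151.] 216.7 568
D [226. 151.] 213.9 573
D [228. 150.] 216.7 580
D [230. 150.] 213.9 585
D [232. 149.] 216.7 593<stdin>:17: RuntimeWarning: invalid value encountered in scalar divide
Traceback (most recent call last):
ValueError: Residuals are not finite in the initial point.
```

Sub-pixel edges give about 2 mm left to go: 1.8 mm from the side view and 2.4 mm from the scene view.

```bash
python3 -m handwheel '{"series":[[[0.1,0,0,0,0,0,0],[0.2,0,0,0,0,0,0],[0.2,0,0,0,0,0,0],[0.2,0,0,0,0,0,0],[0.2,0,0,0,0,0,0]]]}'; python3 - <<'E'
from h import *
from bench import eyes,status
S=eyes.snapshot("scene");D=eyes.snapshot("side");W=eyes.snapshot("wrist")
def bp(c,u,v,z): return least_squares(lambda p:proj(c,[p[0],p[1],z])[0]-(u,v),[500,300]).x
yw=np.radians(15.3);Y=np.array([-np.sin(yw),np.cos(yw)])
gs=S["img"].astype(float).mean(2);P=[]
for v in range(260,270):
    r=gs[v];u=max(u for u in range(425,452) if r[u]>140);P.append(bp(S,u+(r[u]-140)/(r[u]-r[u+1]),v,68)@Y)
print("S end",np.mean(P),"ptr 218.6")
g=W["img"].mean(2)
for v in(60,120,180,230):
    u=max(u for u in range(250,420) if g[v,u]>150);print(g[v,u-1:u+12].astype(int).tolist())
for _ in range(3): s=status.sense();eyes.snapshot("wrist")
print(s["qd"],s["tool_pos"],s["wrist_torque"])
E
```

```text
time: 13.12
tool_pos: [516.0, 85.5, 74.5]
tcp_rot: [-179.6, 0.3, 105.0]
ft_force: [-11.7, -21.0, 10.7]
finger_gap: 18.5
grip_force: 60.9
S end 217.99352191582517 ptr 218.6
[221, 166, 78, 53, 56, 55, 52, 53, 56, 53, 55, 50, 53]
[231, 198, 131, 95, 87, 89, 89, 86, 91, 89, 92, 89, 87]
[220, 157, 99, 90, 89, 86, 87, 92, 87, 91, 88, 89, 85]
[234, 220, 128, 92, 90, 87, 86, 87, 89, 91, 91, 91, 90]
[ 0.07486763 -0.00868512  0.02138414  0.01851006 -0.00468335  0.05397418] [516.00044157  85.51197168  74.55605526] [-3.25840453  1.74947919  0.16793753]
```

The end edge is about 0.6 mm from the pointer line. The plate is seated, still and gripped at 60 N, so I'm handing in.

```bash
python3 -c "
from bench import r
print(r.hand_in())"
```

```text
the job is handed in; nothing more can be done
None
```

I handed the job in with the plate seated along the lip, its outer edge measured about 0.6 mm short of the pointer line, and the gripper still holding the block at about 60 N; the hand-in gave no verdict.

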